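# Close and clamp a split lipstick mould with the extension bar

## Task

Push the three loose mould bars flush against the fence so the row is even, then slip the square-tube extension bar fully home on the clamp handle, hold it by its ribbed grip and throw the clamp past its dead point until it locks on the mould. Leave the clamp locked with the bar still on its handle, and do not disturb the bottles and the jar.

Things in the scene. Friction and masses are not known exactly. Their poses are not given: they have to be found in the camera images.
- frame: Fixed dark-grey steel mould-closing frame: base plate 10 mm thick covering own x -48..60, y -160..250 mm; origin on the bench under the clamp's pivot; +y is the way the clamp pushes, z up. The three mould bars stand on the plate (z 10) between end stop and clamp pad
- fence (a point): Middle of the top inner edge of the fence, the upright strip 12 mm thick along the plate's whole -x edge: inner face at frame x = -32, y -160..250, top 65 mm above the bench
- end_stop (a point): Centre of the face of the end stop, the fixed block at frame y = 217 mm against which the clamp squeezes the row; it spans frame x -32..40, top 60 mm above the bench
- bar_a: Aluminium mould bar nearest the clamp, 64 (own x) x 25 (own y) x 50 mm tall, 0.21 kg, half-round cavities in the side that faces the next bar; origin at the centre of its underside. Loose; it starts 6 to 20 mm off the fence. Flush: its -x end against the fence, so its origin is at frame x = 0; clamped, its origin is at about frame y 154.5 mm
- bar_b: Middle mould bar, same size, cavities on both sides; flush at frame x = 0, clamped at about frame y 179.5 mm
- bar_c: Mould bar next to the end stop, same size; flush at frame x = 0, clamped at about frame y 204.5 mm
- handle (a joint): Angle of the clamp handle about its vertical pivot, rad, counter-clockwise from above. 0: open, handle along frame -y, parallel to the fence; it starts there and a strong return spring holds it there. The load rises to its peak, about 3.2 N m, at 0.5 rad and vanishes at the dead point, 1.10; beyond it the clamp pulls itself to its locked stop at 1.30, the sprung rubber pad pressing the row with 20 to 30 N
- pad: Sprung round rubber pad, 26 mm across, on the clamp's plunger, its axis 36 mm above the bench at frame x = 0; origin at the plunger's pin, the pad's face 56 mm ahead along frame +y. Open, the face is at frame y 123 mm; the throw moves it about 24 mm towards the end stop
- clamp_pivot (a point): Point on the handle's vertical pivot axis, 45 mm above the bench, at the height of the handle's centre line
- handle_shoulder (a point): Centre of the 28 mm square stop shoulder at the handle's root, where the tube's mouth ends when fully home. In the handle's axes (the frame's, turned by the handle angle) it is at x -7, y -34 mm from the pivot. From it the round rod, 18 mm thick, runs 78 mm along the handle's -y, the last 18 mm tapering to 8 mm
- handle_tip (a point): Tip of the handle rod, 78 mm from the shoulder. With the clamp open the rod's centre line is 25 mm from the fence's inner face; the fence is 20 mm higher than the rod and ends 126 mm from the shoulder, so no finger fits between tube and fence: a tube on the handle can be held only beyond the fence's end
- tube: Extension bar: steel square tube 30 x 30 mm, 24 mm bore, 280 mm long, 0.24 to 0.38 kg, along its own x; origin at the centre of its underside. +x end: open mouth. -x end: plugged, with a ribbed dark-grey plastic grip 110 mm long. It starts on the bench, 110 to 130 mm of its mouth end showing in front of the riser, the rest tucked under it: draw it out about 180 mm to free it
- tube_mouth (a point): Centre of the tube's open mouth (+x end, on its centre line)
- tube_grip (a point): Centre of the ribbed grip, on the tube's centre line, 225 mm from the mouth
- riser: Fixed low shelf: glass deck 160 (x) x 180 (y) mm, underside 44 mm and top 54 mm above the bench, on two 10 mm aluminium side panels along its x ends; open to its own +y (front). Origin on the bench under its centre
- amber_bottle: Amber bottle, 52 mm in diameter, 95 mm tall, standing on the riser; leave alone. Origin: centre of its underside
- cream_jar: White jar, 60 mm in diameter, 50 mm tall, on the bench; leave alone. Origin: centre of its underside
- sample_bottle: White bottle, 48 mm in diameter, 90 mm tall, on the bench; leave alone. Origin: centre of its underside
Not all that is in view belongs to the job. What is shaped like the bar_b but orange is not meant. What is shaped like the bar_a but brown is not meant.

How it is judged:
By the outcome, as a careful person would: the job done as asked, in the order asked, and still so for the second after the job is handed in, with the robot touching nothing.
It also fails if it takes over 72 s, if anything falls off the work surface, if the arm or the gripper's body presses on something with over 40 N, if the wrist force passes 120 N, or if a joint passes its speed limit or range.

## Robot

A 6-joint arm with a two-finger parallel gripper is mounted at the origin on the work surface. World frame = base frame: x ahead of the robot, y to its left, z up, the work surface at z = 0. Lengths are in m, angles in rad, forces in N, time in s.
With the tool pointing down it reaches from about 0.3 to 0.825 m from the base axis. Payload 5.4 kg.
Tool frame: the origin (TCP) lies at the very end of the fingers, on their centre line; the grasp point (between the pads) lies 19 mm behind it (grasp_offset is the z of the grasp point in the tool frame, in m); z points along the fingers, y is the line along which they close (so a half turn about z gives the same grasp; the last joint's range is limited). The gripper opens to 92 mm and grips with 3 to 60 N. Pads are 20 mm wide; open, the fingers measure 128 mm over their backs; the gripper's body (75 mm by 189 mm) begins 69 mm behind the grasp point.
Start: joints at [0.983, 0.158, 1.597, -0, 1.386, -0.21], TCP at [0.212, 0.534, 0.215] pointing down, gripper open.
Joint ranges: [-2.91, 2.91], [-0.94, 2.29], [0.18, 2.7], [-1.29, 4.43], [0.17, 2.64], [-3, 3]. Speed limits (rad/s): [2.57, 2.57, 3.14, 3.14, 3.14, 3.14].

## Interface

Orientations are given as a unit quaternion [w, x, y, z].
In Python, from workcell import * gives the robot as it stands.
- The arm moves only by the tool servo_tool, never from a script. Its argument "steps" is a list that holds one entry, the list of rows, each a list of 6 numbers: the shift along the tool's x, y, z in units of 750 mm (1.0 is 750 mm), then the turn, a rotation vector about the tool's x, y, z in units of 8 degrees (1.0 is 8 degrees). A call has 1 to 12 rows; each row shifts and turns the commanded pose from where the row before left it, along the tool's axes as they then stand; what a row does not reach is not made up. A row lasts 1/10 s, in which the tool goes at most 50 mm and 8.59 degrees, less where a joint would pass 70% of its speed; a pose out of reach is approached as far as the arm can. A call with a number of a shift or a turn outside -1 to 1 is refused whole. A call with a gripper value outside its range is refused whole. "fingers" is the closure, from 0 (fully open) to 1 (shut), set as the call begins (left out, the last holds). The fingers move at their own pace and stop on an object; "squeeze" is the grip in N (left out, the last holds). Time passes only in rows, so rows that do not move let the fingers close. It gives the time, the measured TCP pose, the force, the opening and the grip force at its end, in the units of the state.
- state(): the state, without advancing time (a new reading comes with each control period).
- snapshot(name): name is "scene" or "top"; returns a dict with "img" (384x512x3 uint8, blue, green, red), "z_map" (384x512 float32, m along the optical axis (not along the pixel's ray), 0 where there is no reading), "fx", "fy", "cx", "cy" (pixels), "k1" (the pictures are not rectified: a ray, as slopes to the right and down, at radius r is drawn at 1 + k1 r^2 times it, then the intrinsics apply), "T" (4x4, takes a point from camera to world coordinates). Camera axes: x right, y down, z forward; pixel columns grow to the right and rows downward; lengths in m; the calibration is good to about 2 mm. A picture is of the moment at which its call begins.
- sign_off(): hands the job in; it is judged then, once.
The state is a dict: "t": time; "joint_positions": joint angles; "qd": joint speeds; "joint_torque": joint torques, N m; "eef_pos": TCP position; "tool_rot": TCP orientation; "contact_force": force on the tool from outside, world axes, zero at the start; "wrist_torque": the same for the moment, N m; "grip_width": finger opening in m; "grip_force": force on a finger pad.
Only numpy, scipy, OpenCV 4.12 (cv2) and the standard library are available. Lean on these libraries where they do the work, as an engineer would, in place of code of your own. Each camera call takes 0.05 s, during which the arm holds its last target. There are 200 camera calls.

## Working session

There is one attempt and no reset: what is moved stays moved. The work goes in short steps, Python scripts to look and compute and a tool call to move; the robot and the scene stay as the last step left them, time stands still between calls to the robot, and variables do not carry over. Pictures are saved under pics/ and viewed, at most 10 in all, crops included, and the job is handed in when it is done.

Besides the shell and the picture viewer there is one more tool, called after "Emit:" as name(argument=value, ...), one argument or row to a line, values as JSON. servo_tool: Moves the arm, as the interface text tells. Its arguments: {"type":"object","properties":{"steps":{"type":"array"},"fingers":{"type":"number"},"squeeze":{"type":"number"}},"required":["steps"]}

```bash
mkdir -p pics; ls
python3 - <<'E'
from workcell import *
import cv2, numpy as np
print(state())
for n in("scene","top"):
    s=snapshot(n); cv2.imwrite(f"pics/{n}0.png",s["img"]); np.savez(f"{n}0.npz",**s)
    print(n,s["fx"],s["fy"],s["cx"],s["cy"],s["k1"],s["T"].round(3).tolist())
E
```

```text
pics
{'t': 0.0, 'joint_positions': array([ 9.82902614e-01,  1.59018937e-01,  1.59820758e+00,  1.41854906e-05,
        1.38619753e+00, -2.10110081e-01]), 'qd': array([ 7.02605516e-04, -7.03802595e-04, -2.34709119e-03, -4.65647826e-05,
        1.56559307e-03,  1.54101735e-04]), 'joint_torque': array([ 2.43385235e-03, -3.85568905e+01, -3.22117674e+01,  7.03111547e-02,
        3.77215329e-02, -1.36741078e-04]), 'eef_pos': array([0.2117675 , 0.53392242, 0.21364818]), 'tool_rot': array([-3.62171300e-04,  1.87771744e-01,  9.82212265e-01, -8.41061509e-04]), 'contact_force': array([ 0.11369668, -0.61999534, -0.38035332]), 'wrist_torque': array([ 0.01758746, -0.03214238,  0.00822423]), 'grip_force': 0.0, 'grip_width': 0.09173255257416647}
scene 347.3955003708443 347.3955003708443 256.7403039129856 191.6784432656799 0.0169699427946526 [[-0.52, 0.56, -0.645, 1.124], [0.854, 0.323, -0.408, 0.343], [-0.02, -0.763, -0.646, 0.699], [0.0, 0.0, 0.0, 1.0]]
top 455.31944566557763 455.31944566557763 254.59517055507072 200.06673406524715 -0.13511784151742126 [[0.019, -0.995, 0.095, 0.376], [-1.0, -0.018, 0.009, -0.07], [-0.007, -0.095, -0.995, 1.57], [0.0, 0.0, 0.0, 1.0]]
```

View pics/scene0.png

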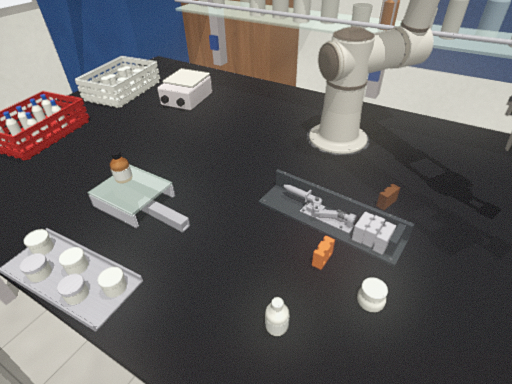

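View pics/top0.png

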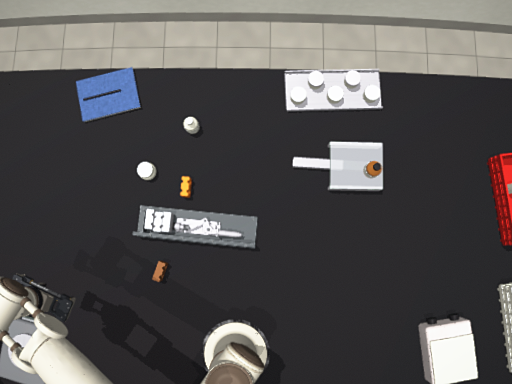

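```bash
cat > h.py <<'E'
from workcell import *
import cv2, numpy as np
from scipy.spatial.transform import Rotation as R
def ray(s,uv):
    K=np.array([[s["fx"],0,s["cx"]],[0,s["fy"],s["cy"]],[0,0,1.]])
    p=cv2.undistortPoints(np.array(uv,float).reshape(-1,1,2),K,np.array([float(s["k1"]),0,0,0,0])).reshape(-1,2)
    d=np.c_[p,np.ones(len(p))]@s["T"][:3,:3].T
    return s["T"][:3,3],d
def onz(s,uv,z):
    o,d=ray(s,uv); return o+d*((z-o[2])/d[:,2])[:,None]
def cloud(s):
    h,w=s["z_map"].shape; v,u=np.mgrid[:h,:w]
    o,d=ray(s,np.c_[u.ravel(),v.ravel()])
    return (o+d*s["z_map"].reshape(-1,1)).reshape(h,w,3)
def proj(s,P):
    q=(np.atleast_2d(P)-s["T"][:3,3])@s["T"][:3,:3]; q=q[:,:2]/q[:,2:]
    q=q*(1+s["k1"]*(q**2).sum(1))[:,None]
    return q*s["fx"]+[s["cx"],s["cy"]]
def crop(s,box,k,name):
    x0,y0,x1,y1=box; cv2.imwrite("pics/"+name,cv2.resize(s["img"][y0:y1,x0:x1],None,fx=k,fy=k,interpolation=cv2.INTER_CUBIC))
def load(n): return dict(np.load(n))
E
python3 - <<'E'
from h import *
t=load("top0.npz"); s=load("scene0.npz")
a=cv2.resize(t["img"][195:257,128:264],None,fx=5,fy=5,interpolation=cv2.INTER_CUBIC)
b=cv2.resize(s["img"][165:265,250:420],None,fx=4,fy=4,interpolation=cv2.INTER_CUBIC)
b=b[:290]
W=max(a.shape[1],b.shape[1]); pad=lambda i:cv2.copyMakeBorder(i,0,0,0,W-i.shape[1],cv2.BORDER_CONSTANT)
im=np.vstack([pad(a),pad(b)]); im=np.clip(im.astype(float)*1.3+15,0,255); print(im.shape); cv2.imwrite("pics/c1.png",im)
E
```

```text
(600, 680, 3)[ WARN:0@0.035] global loadsave.cpp:1063 imwrite_ Unsupported depth image for selected encoder is fallbacked to CV_8U.
```

View pics/c1.png

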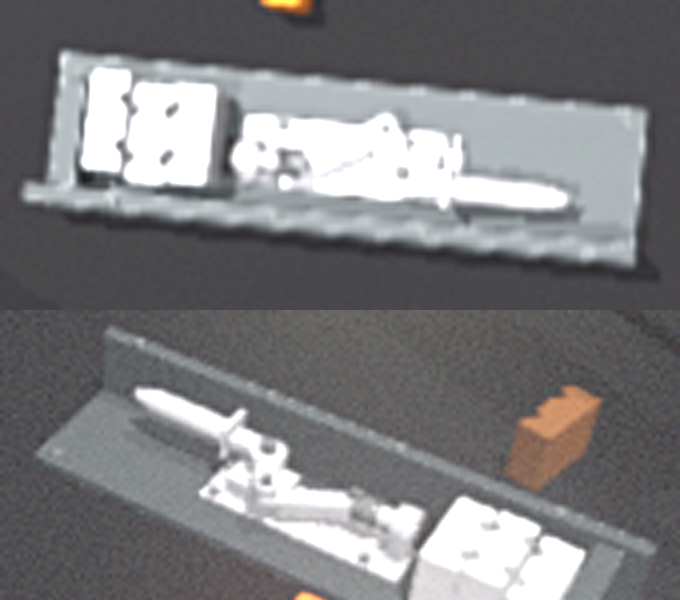

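Run:
```python
from h import *
np.set_printoptions(precision=4,suppress=True)
t=load("top0.npz"); s=load("scene0.npz")
# rough frame pixels in top image: corners (plate z10 / fence z65)
fx=lambda c:(np.array(c)/5+[128,195])
P=onz(t,[fx((65,52)),fx((648,108))],0.01); F=onz(t,[fx((25,190)),fx((635,258)) ,fx((635,230)),fx((25,205))],0.065)
print("plate +x corners",P,"fence ends",F)
for n,c in(("top",t),("scene",s)):
    C=cloud(c); X=C[...,0];Y=C[...,1];Z=C[...,2]
    box=(X>.2)&(X<.5)&(Y>-.12)&(Y<.36)
    for lo,hi in((-.01,.005),(.005,.018),(.055,.07)):
        m=box&(Z>lo)&(Z<hi)&(c["z_map"]>0); print(n,lo,hi,m.sum(),Z[m].mean() if m.any() else 0)
    # fence: high points
    m=box&(Z>.061)&(Z<.072)&(c["z_map"]>0)
    q=C[m]; 
    if len(q)>20:
        v=cv2.fitLine(q[:,:2].astype(np.float32),cv2.DIST_HUBER,0,.01,.01).ravel(); print("fence line",v,"ang",np.arctan2(v[1],v[0]),len(q))
        pr=(q[:,:2]-v[2:])@v[:2]; print(pr.min(),pr.max(), (v[2:]+np.outer([pr.min(),pr.max()],v[:2])))
    # tube 
    box=(X>.42)&(X<.65)&(Y>-.45)&(Y<-.1)
    m=box&(Z>.022)&(Z<.038)&(c["z_map"]>0); q=C[m]; 
    rc=cv2.minAreaRect(q[:,:2].astype(np.float32)); print("tube",rc,Z[m].mean(),len(q))
    m=box&(Z>.048)&(Z<.06)&(c["z_map"]>0); q=C[m]; rc=cv2.minAreaRect(q[:,:2].astype(np.float32)); print("riser",rc,Z[m].mean(),len(q))
```

```text
plate +x corners [[ 0.4984  0.3384  0.01  ]
 [ 0.4674 -0.0672  0.01  ]] fence ends [[ 0.4011  0.3476  0.065 ]
 [ 0.365  -0.0606  0.065 ]
 [ 0.3834 -0.0602  0.065 ]
 [ 0.3911  0.3472  0.065 ]]
top -0.01 0.005 7600 -0.00041941590469509154
top 0.005 0.018 2630 0.009685425029749646
top 0.055 0.07 945 0.06218687742916877
fence line [0.1651 0.9863 0.4147 0.2516] ang 1.4049044 594
-0.3124800861116517 0.09661769825326856 [[ 0.3631 -0.0566]
 [ 0.4307  0.3469]]
tube ((0.6063589453697205, -0.30846357345581055), (0.25420787930488586, 0.06867751479148865), 58.354793548583984) 0.030174987620722047 140
riser ((0.6071538925170898, -0.3793204724788666), (0.14122258126735687, 0.08490021526813507), 89.88795471191406) 0.05357793379449245 872
scene -0.01 0.005 4592 -0.0003082104816187703
scene 0.005 0.018 2630 0.010419117617817428
scene 0.055 0.07 1547 0.06083975986404833
fence line [0.0821 0.9966 0.3892 0.1383] ang 1.4885613 632
-0.19948919949452354 0.21044389927404553 [[ 0.3728 -0.0605]
 [ 0.4065  0.348 ]]
tube ((0.6083559393882751, -0.2583100199699402), (0.08223912119865417, 0.1434755027294159), 0.2575516998767853) 0.029512365496666783 121
riser ((0.6084344983100891, -0.37915340065956116), (0.1416722685098648, 0.08259587734937668), 89.62057495117188) 0.05342340386874775 763
```

Run:
```python
from h import *
np.set_printoptions(precision=4,suppress=True)
t=load("top0.npz"); s=load("scene0.npz")
for n,c in(("top",t),("scene",s)):
    C=cloud(c); C=C[c["z_map"]>0]; X,Y,Z=C.T
    d=np.array([.075,.997]);d/=np.hypot(*d); p=np.array([.389,.14])
    for tol in(.014,.010,.008,.008,.008):
        nn=np.array([d[1],-d[0]])
        m=(abs((C[:,:2]-p)@nn)<tol)&(Z>.0625)&(Z<.0675)&(Y>-.1)&(Y<.37)
        q=C[m,:2]; v=cv2.fitLine(q.astype(np.float32),cv2.DIST_HUBER,0,.001,.001).ravel(); d=v[:2]*np.sign(v[1]);p=v[2:]
    pr=(q-p)@d; e=np.percentile(pr,[.5,99.5]); mid=p+d*(e.mean()); print(n,len(q),"ang",np.arctan2(d[1],d[0])-np.pi/2,"len",np.diff(e),"mid",mid, "spread",np.percentile((q-p)@np.array([d[1],-d[0]]),[2,98]))
    th=np.arctan2(d[1],d[0])-np.pi/2; ex=np.array([np.cos(th),np.sin(th)]); ey=np.array([-ex[1],ex[0]])
    o=mid+ex*.038-ey*.045; print(" frame origin",o)
    f=np.c_[(C[:,:2]-o)@ex,(C[:,:2]-o)@ey]
    pl=(abs(Z-.01)<.004)&(f[:,1]>-.14)&(f[:,1]<.2)&(f[:,0]>.03)&(f[:,0]<.08); print(" plate +x edge pct",np.percentile(f[pl,0],[95,99,99.8]))
    rod=(Z>.046)&(Z<.058)&(f[:,1]<-.04)&(f[:,1]>-.12)&(abs(f[:,0]+.007)<.015); q=f[rod]; print(" rod",len(q),np.median(q,0),q.min(0),"z",np.percentile(Z[rod],[50,95]))
    b=(abs(Z-.06)<.0025)&(f[:,1]>.12)&(f[:,1]<.215)&(f[:,0]>-.028)
    q=f[b]; print(" bars",len(q),q.min(0),q.max(0))
    for y in np.arange(.125,.216,.005):
        k=q[abs(q[:,1]-y)<.0025]
        if len(k)>3: print("   y",round(y,3),len(k),np.percentile(k[:,0],[3,97]))
    # tube
    tb=(abs(Z-.03)<.003)&(Y>-.27)&(Y<-.1)&(X>.55)&(X<.66); q=C[tb][:,:2]; rc=cv2.minAreaRect(q.astype(np.float32)); print(" tube",rc,len(q),np.median(Z[tb]))
    v=cv2.fitLine(q.astype(np.float32),cv2.DIST_HUBER,0,.001,.001).ravel();print("  line",v, "yaw",np.arctan2(v[1],v[0]))
    tb=(abs(Z-.054)<.004)&(Y<-.2)&(Y>-.6)&(X>.4)&(X<.75); print(" riser",cv2.minAreaRect(C[tb][:,:2].astype(np.float32)))
```

```text
top 231 ang -0.080385804 len [0.4048] mid [0.3866 0.145 ] spread [-0.0056  0.0063]
 frame origin [0.4208 0.0971]
 plate +x edge pct [0.0592 0.0765 0.0795]
 rod 92 [-0.0091 -0.0713] [-0.0176 -0.108 ] z [0.0513 0.0569]
 bars 209 [-0.0221  0.1207] [0.3436 0.2147]
   y 0.13 14 [-0.0149  0.0317]
   y 0.135 9 [-0.0163  0.0368]
   y 0.14 13 [-0.0138  0.0362]
   y 0.145 16 [-0.0173  0.0366]
   y 0.15 14 [-0.0147  0.0397]
   y 0.155 4 [-0.0106  0.0202]
   y 0.16 12 [-0.0195  0.039 ]
   y 0.165 12 [-0.0188  0.0383]
   y 0.17 12 [-0.0159  0.038 ]
   y 0.175 20 [-0.0219  0.0367]
   y 0.18 7 [0.0015 0.0402]
   y 0.19 9 [-0.0161  0.0393]
   y 0.195 15 [-0.0092  0.042 ]
   y 0.2 14 [-0.0111  0.043 ]
   y 0.205 15 [-0.0035  0.043 ]
   y 0.21 12 [-0.0109  0.0441]
   y 0.215 7 [-0.0129  0.0402]
 tube ((0.6499549150466919, -0.22658737003803253), (0.08280953764915466, 0.020392801612615585), 89.33207702636719) 83 0.029922072821174872
  line [ 0.0219  0.9998  0.6487 -0.2172] yaw 1.5489299
 riser ((0.6457406282424927, -0.39885351061820984), (0.16247519850730896, 0.18037472665309906), 0.14316979050636292)
s
[... 432 characters left out ...]
 [-0.0197  0.0438]
   y 0.16 28 [-0.0209  0.0389]
   y 0.165 33 [-0.0204  0.0387]
   y 0.17 38 [-0.0214  0.0399]
   y 0.175 36 [-0.0231  0.0398]
   y 0.18 28 [-0.0237  0.039 ]
   y 0.185 5 [-0.0146  0.0315]
   y 0.19 21 [-0.0162  0.0441]
   y 0.195 39 [-0.0179  0.0432]
   y 0.2 39 [-0.0166  0.0451]
   y 0.205 37 [-0.0158  0.0439]
   y 0.21 40 [-0.0157  0.0428]
   y 0.215 8 [-0.0121  0.0418]
 tube ((0.650226891040802, -0.2278890758752823), (0.018642282113432884, 0.08302493393421173), 0.4769655466079712) 121 0.02976227601090764
  line [ 0.0138  0.9999  0.6512 -0.2301] yaw 1.5569521
 riser ((0.6472980976104736, -0.39960476756095886), (0.1826135367155075, 0.16068755090236664), 89.69169616699219)
```

```bash
cat >> h.py <<'E'
O=np.array([.422,.097]); TH=-.0794
def f2w(x,y):
    c,s_=np.cos(TH),np.sin(TH); return O+np.array([c*x-s_*y,s_*x+c*y])
def w2f(p):
    c,s_=np.cos(TH),np.sin(TH); d=np.asarray(p)[...,:2]-O; return np.stack([c*d[...,0]+s_*d[...,1],-s_*d[...,0]+c*d[...,1]],-1)
def tool():
    st=state(); w,x,y,z=st["tool_rot"]; return st,R.from_quat([x,y,z,w])
def go(p,yaw=None,roll=None):
    """shift (tool axes, units of 750mm) to world TCP p; turn units of 8deg to vertical tool with tool-y at yaw"""
    st,r=tool(); d=r.inv().apply(np.asarray(p)-st["eef_pos"])
    print("tcp",st["eef_pos"].round(4),"frame",w2f(st["eef_pos"]).round(4),"shift",(d/.75).round(4),"mm",(d*1000).round(1))
    if yaw is not None:
        yv=np.array([np.cos(yaw),np.sin(yaw),0]); zv=np.array([0,0,-1.]); G=R.from_matrix(np.c_[np.cross(yv,zv),yv,zv])
        rv=(r.inv()*G).as_rotvec(); print("turn units",(np.degrees(rv)/8).round(3)); 
        d2=G.inv().apply(np.asarray(p)-st["eef_pos"]); print("shift after turn",(d2/.75).round(4))
E
python3 - <<'E'
from h import *
np.set_printoptions(precision=4,suppress=True)
t=load("top0.npz"); s=load("scene0.npz")
for n,c in(("top",t),("scene",s)):
    C=cloud(c); hsv=cv2.cvtColor(c["img"],cv2.COLOR_BGR2HSV)
    m=(hsv[...,0]<18)&(hsv[...,1]>120)&(C[...,2]>.035)&(C[...,2]<.065)&(c["z_map"]>0)&(C[...,1]>0)
    k,l,stt,_=cv2.connectedComponentsWithStats(m.astype(np.uint8))
    for i in range(1,k):
        if stt[i,4]>8: q=C[l==i]; print(n,"orange/brown world",np.median(q,0),"frame",w2f(np.median(q,0)),w2f(q).min(0),w2f(q).max(0))
    Z=C[...,2]; m=(c["z_map"]>0)&(abs(Z-.03)<.003)&(C[...,1]>-.302)&(C[...,1]<-.1)&(C[...,0]>.55)&(C[...,0]<.75); q=C[m][:,:2]
    print("tube",cv2.minAreaRect(q.astype(np.float32)),len(q),np.percentile(q,[1,99],axis=0)); v=cv2.fitLine(q.astype(np.float32),cv2.DIST_HUBER,0,.001,.001).ravel(); print(v,np.arctan2(v[1],v[0])-np.pi/2)
go([*f2w(.08,.2015),.15],TH)
E
```

```text
top orange/brown world [0.533  0.1879 0.0475] frame [0.1034 0.0994] [0.1017 0.0831] [0.1096 0.1087]
top orange/brown world [0.2763 0.2606 0.0501] frame [-0.1582  0.1516] [-0.1916  0.1314] [-0.1245  0.1719]
tube ((0.6550916433334351, -0.24387599527835846), (0.1172746941447258, 0.031088154762983322), 87.71500396728516) 173 [[ 0.6395 -0.2992]
 [ 0.6703 -0.1853]]
[ 0.0538  0.9986  0.6556 -0.231 ] -0.05381775
scene orange/brown world [0.2794 0.262  0.049 ] frame [-0.1552  0.1532] [-0.1879  0.1326] [-0.124   0.1695]
scene orange/brown world [0.5735 0.1803 0.0488] frame [0.1445 0.095 ] [0.1048 0.08  ] [0.1708 0.1065]
tube ((0.6571028232574463, -0.24449199438095093), (0.11540110409259796, 0.03234080970287323), 87.74845886230469) 316 [[ 0.6412 -0.3006]
 [ 0.6741 -0.1879]]
[ 0.0517  0.9987  0.6579 -0.2495] -0.05175829
tcp [0.2118 0.534  0.2137] frame [-0.2442  0.4189] shift [-0.4984 -0.1499  0.0851] mm [-373.8 -112.4   63.8]
turn units [-0.012  0.006  9.113]
shift after turn [-0.2899  0.4322  0.085 ]
```

Emit:
servo_tool(
  steps=[
    [[0, 0, 0, -0.001, 0, 0.911], [0, 0, 0, -0.001, 0, 0.911], [0, 0, 0, -0.001, 0, 0.911], [0, 0, 0, -0.001, 0, 0.911], [0, 0, 0, -0.001, 0, 0.911], [0, 0, 0, -0.001, 0, 0.911], [0, 0, 0, -0.001, 0, 0.911], [0, 0, 0, -0.001, 0, 0.911], [0, 0, 0, -0.001, 0, 0.911], [0, 0, 0, -0.001, 0, 0.911]],
  ],
  fingers=1,
  squeeze=20,
)

```text
t: 1.1
eef_pos: [0.2119, 0.5341, 0.214]
tool_rot: [0.0, 0.736, 0.677, 0.0]
contact_force: [-0.4, 0.2, 0.6]
grip_width: 0.0143
grip_force: 0.0
```

Emit:
servo_tool(
  steps=[
    [[-0.029, 0.0432, 0.0085, 0, 0, 0], [-0.029, 0.0432, 0.0085, 0, 0, 0], [-0.029, 0.0432, 0.0085, 0, 0, 0], [-0.029, 0.0432, 0.0085, 0, 0, 0], [-0.029, 0.0432, 0.0085, 0, 0, 0], [-0.029, 0.0432, 0.0085, 0, 0, 0], [-0.029, 0.0432, 0.0085, 0, 0, 0], [-0.029, 0.0432, 0.0085, 0, 0, 0], [-0.029, 0.0432, 0.0085, 0, 0, 0], [-0.029, 0.0432, 0.0085, 0, 0, 0], [0, 0, 0, 0, 0, 0]],
  ],
)

```text
t: 2.2
eef_pos: [0.5204, 0.2887, 0.1496]
tool_rot: [0.0, 0.736, 0.677, -0.0]
contact_force: [-1.4, 0.0, 0.6]
grip_width: 0.0006
grip_force: 0.0
```

Run:
```python
from h import *
go([*f2w(.08,.2015),.022],TH)
```

```text
tcp [0.5204 0.2887 0.1496] frame [0.0828 0.1989] shift [ 0.0037 -0.0039  0.1701] mm [  2.8  -2.9 127.5]
turn units [ 0.002  0.007 -0.031]
shift after turn [ 0.0035 -0.0038  0.1701]
```

Emit:
servo_tool(
  steps=[
    [[0.0007, -0.0008, 0.034, 0, 0, 0], [0.0007, -0.0008, 0.034, 0, 0, 0], [0.0007, -0.0008, 0.034, 0, 0, 0], [0.0007, -0.0008, 0.034, 0, 0, 0], [0.0007, -0.0008, 0.034, 0, 0, 0], [0, 0, 0, 0, 0, 0]],
  ],
)

```text
t: 2.8
eef_pos: [0.5111, 0.2944, 0.0194]
tool_rot: [-0.002, 0.734, 0.679, -0.003]
contact_force: [-0.6, 0.2, -0.1]
grip_width: -0.0001
grip_force: 0.0
```

Emit:
servo_tool(
  steps=[
    [[0, -0.005, 0, 0, 0, 0], [0, -0.005, 0, 0, 0, 0], [0, -0.005, 0, 0, 0, 0], [0, -0.004, 0, 0, 0, 0], [0, -0.004, 0, 0, 0, 0], [0, -0.004, 0, 0, 0, 0], [0, -0.004, 0, 0, 0, 0], [0, -0.003, 0, 0, 0, 0], [0, -0.002, 0, 0, 0, 0], [0, 0, 0, 0, 0, 0]],
  ],
)

```text
t: 3.8
eef_pos: [0.4892, 0.2974, 0.0241]
tool_rot: [0.001, 0.734, 0.679, 0.001]
contact_force: [4.3, 0.1, 2.6]
grip_width: 0.0005
grip_force: 2.1
```

Run:
```python
from h import *
go([*f2w(.05,.2015),.022],TH)
```

```text
tcp [0.4892 0.2974 0.0241] frame [0.0511 0.2051] shift [-0.0048 -0.0015  0.0029] mm [-3.6 -1.1  2.1]
turn units [ 0.02  -0.01   0.003]
shift after turn [-0.0048 -0.0015  0.0029]
```

Emit:
servo_tool(
  steps=[
    [[-0.002, -0.001, 0, 0, 0, 0], [-0.002, -0.001, 0, 0, 0, 0], [0, -0.001, 0, 0, 0, 0], [0, 0, 0, 0, 0, 0], [0, 0, 0, 0, 0, 0]],
  ],
)

```text
t: 4.3
eef_pos: [0.4852, 0.2941, 0.0229]
tool_rot: [-0.0, 0.734, 0.679, -0.0]
contact_force: [1.7, 0.3, 1.0]
grip_width: 0.0003
grip_force: 0.7
```

Run:
```python
from h import *
go([*f2w(.05,.2015),.022],TH)
```

```text
tcp [0.4852 0.2941 0.0229] frame [0.0474 0.2015] shift [0.     0.0035 0.0013] mm [0.  2.6 0.9]
turn units [-0.004 -0.     0.003]
shift after turn [0.     0.0035 0.0013]
```

Emit:
servo_tool(
  steps=[
    [[0, -0.002, 0, 0, 0, 0], [0, -0.002, 0, 0, 0, 0], [0, -0.002, 0, 0, 0, 0], [0, 0, 0, 0, 0, 0]],
  ],
)

```text
t: 4.7
eef_pos: [0.4847, 0.295, 0.0248]
tool_rot: [0.002, 0.734, 0.679, 0.004]
contact_force: [10.4, -0.1, -1.9]
grip_width: 0.0007
grip_force: 4.7
```

Emit:
servo_tool(
  steps=[
    [[0, -0.002, 0, 0, 0, 0], [0, -0.002, 0, 0, 0, 0], [0, 0, 0, 0, 0, 0]],
  ],
)

```text
t: 5.0
eef_pos: [0.4848, 0.2954, 0.0262]
tool_rot: [0.004, 0.734, 0.679, 0.006]
contact_force: [16.1, -0.5, -0.7]
grip_width: 0.0
grip_force: 7.6
```

Emit:
servo_tool(
  steps=[
    [[0, 0.018, 0, 0, 0, 0], [0, 0.018, 0, 0, 0, 0], [-0.014, 0, 0, 0, 0, 0], [-0.014, 0, 0, 0, 0, 0], [-0.014, 0, 0, 0, 0, 0], [0, 0, 0, 0, 0, 0], [0, 0, 0, 0, 0, 0]],
  ],
)

```text
t: 5.7
eef_pos: [0.5024, 0.2611, 0.0235]
tool_rot: [-0.0, 0.735, 0.678, 0.001]
contact_force: [1.0, 1.4, 1.2]
grip_width: 0.0003
grip_force: 0.0
```

Run:
```python
from h import *
go([*f2w(.0468,.170),.022],TH)
```

```text
tcp [0.5024 0.2611 0.0235] frame [0.0672 0.1699] shift [ 0.0001 -0.0271  0.0019] mm [  0.1 -20.4   1.5]
turn units [ 0.004 -0.006 -0.002]
shift after turn [ 0.0001 -0.0271  0.002 ]
```

Emit:
servo_tool(
  steps=[
    [[0, -0.005, 0, 0, 0, 0], [0, -0.005, 0, 0, 0, 0], [0, -0.004, 0, 0, 0, 0], [0, -0.004, 0, 0, 0, 0], [0, -0.004, 0, 0, 0, 0], [0, -0.003, 0, 0, 0, 0], [0, -0.002, 0, 0, 0, 0], [0, -0.002, 0, 0, 0, 0], [0, -0.002, 0, 0, 0, 0], [0, 0, 0, 0, 0, 0]],
  ],
)

```text
t: 6.7
eef_pos: [0.4821, 0.2633, 0.0244]
tool_rot: [0.002, 0.734, 0.679, 0.003]
contact_force: [6.1, -0.9, -1.4]
grip_width: 0.0007
grip_force: 3.3
```

Emit:
servo_tool(
  steps=[
    [[0, -0.002, 0, 0, 0, 0], [0, -0.002, 0, 0, 0, 0], [0, 0, 0, 0, 0, 0]],
  ],
)

```text
t: 7.0
eef_pos: [0.4822, 0.2636, 0.0259]
tool_rot: [0.004, 0.734, 0.679, 0.005]
contact_force: [12.2, -1.3, -0.4]
grip_width: 0.0005
grip_force: 6.1
```

Run:
```python
from h import *
go([*f2w(.0468,.170),.022],TH)
```

```text
tcp [0.4822 0.2636 0.0259] frame [0.0468 0.1709] shift [-0.0012 -0.0001  0.0052] mm [-0.9 -0.1  3.9]
turn units [ 0.091 -0.021  0.002]
shift after turn [-0.0012 -0.      0.0052]
```

Flush. Now bar A the same way.

Emit:
servo_tool(
  steps=[
    [[0, 0.018, 0, 0, 0, 0], [0, 0.018, 0, 0, 0, 0], [-0.014, 0, 0, 0, 0, 0], [-0.014, 0, 0, 0, 0, 0], [-0.012, 0, 0, 0, 0, 0], [0, 0, 0, 0, 0, 0], [0, 0, 0, 0, 0, 0]],
  ],
)

```text
t: 7.7
eef_pos: [0.5009, 0.2312, 0.0235]
tool_rot: [-0.0, 0.735, 0.678, 0.001]
contact_force: [-0.6, 0.0, 0.2]
grip_width: 0.0008
grip_force: 0.0
```

Emit:
servo_tool(
  steps=[
    [[0, -0.005, 0, 0, 0, 0], [0, -0.005, 0, 0, 0, 0], [0, -0.004, 0, 0, 0, 0], [0, -0.004, 0, 0, 0, 0], [0, -0.004, 0, 0, 0, 0], [0, -0.003, 0, 0, 0, 0], [0, -0.002, 0, 0, 0, 0], [0, -0.002, 0, 0, 0, 0], [0, -0.002, 0, 0, 0, 0], [0, 0, 0, 0, 0, 0]],
  ],
)

```text
t: 8.7
eef_pos: [0.4797, 0.2334, 0.0241]
tool_rot: [0.001, 0.734, 0.679, 0.002]
contact_force: [4.7, -0.2, -0.3]
grip_width: 0.0003
grip_force: 2.6
```

Emit:
servo_tool(
  steps=[
    [[0, -0.002, 0, 0, 0, 0], [0, -0.002, 0, 0, 0, 0], [0, 0, 0, 0, 0, 0]],
  ],
)

```text
t: 9.0
eef_pos: [0.4798, 0.2336, 0.0255]
tool_rot: [0.003, 0.735, 0.679, 0.005]
contact_force: [10.9, -1.9, -0.1]
grip_width: 0.0005
grip_force: 5.4
```

Run:
```python
from h import *
go([*f2w(.0468,.1405),.022],TH)
```

```text
tcp [0.4798 0.2336 0.0255] frame [0.0468 0.1407] shift [-0.0003 -0.      0.0046] mm [-0.2 -0.   3.5]
turn units [ 0.079 -0.018  0.002]
shift after turn [-0.0003  0.      0.0046]
```

Emit:
servo_tool(
  steps=[
    [[0, 0.02, 0, 0, 0, 0], [0, 0.02, -0.03, 0, 0, 0], [0, 0, -0.06, 0, 0, 0], [0, 0, -0.06, 0, 0, 0], [0, 0, 0, 0, 0, 0]],
  ],
  fingers=0,
)

```text
t: 9.5
eef_pos: [0.509, 0.2321, 0.1429]
tool_rot: [0.003, 0.734, 0.679, 0.006]
contact_force: [1.3, -0.2, 0.4]
grip_width: 0.0378
grip_force: 0.0
```

Run:
```python
from h import *
go([.6565,-.235,.1],-.053)
```

```text
tcp [0.509  0.2321 0.1429] frame [0.076  0.1416] shift [-0.6056  0.2445  0.0575] mm [-454.2  183.4   43.1]
turn units [ 0.086 -0.03  -0.186]
shift after turn [-0.6115  0.2294  0.0572]
```

Emit:
servo_tool(
  steps=[
    [[0, 0, 0, 0, 0, -0.186], [-0.0555, 0.0208, 0.0052, 0, 0, 0], [-0.0555, 0.0208, 0.0052, 0, 0, 0], [-0.0555, 0.0208, 0.0052, 0, 0, 0], [-0.0555, 0.0208, 0.0052, 0, 0, 0], [-0.0555, 0.0208, 0.0052, 0, 0, 0], [-0.0555, 0.0208, 0.0052, 0, 0, 0], [-0.0555, 0.0208, 0.0052, 0, 0, 0], [-0.0555, 0.0208, 0.0052, 0, 0, 0], [-0.0555, 0.0208, 0.0052, 0, 0, 0], [-0.0555, 0.0208, 0.0052, 0, 0, 0], [-0.0555, 0.0208, 0.0052, 0, 0, 0]],
  ],
)

```text
t: 10.7
eef_pos: [0.6505, -0.2359, 0.0896]
tool_rot: [-0.003, 0.725, 0.688, -0.0]
contact_force: [0.8, 0.1, 0.9]
grip_width: 0.0917
grip_force: 0.0
```

Emit:
servo_tool(
  steps=[
    [[0, 0, 0, 0, 0, 0], [0, 0, 0, 0, 0, 0], [0, 0, 0, 0, 0, 0]],
  ],
)

```text
t: 11.0
eef_pos: [0.651, -0.2335, 0.0913]
tool_rot: [-0.002, 0.725, 0.689, 0.0]
contact_force: [-0.5, 0.2, -0.4]
grip_width: 0.0923
grip_force: 0.0
```

Run:
```python
from h import *
np.set_printoptions(precision=4,suppress=True)
go([.6565,-.235,.006],-.053)
s=snapshot("scene"); np.savez("scene1.npz",**s); t=snapshot("top"); np.savez("top1.npz",**t)
C=cloud(s); C=C[s["z_map"]>0]; f=w2f(C); Z=C[:,2]
b=(abs(Z-.06)<.0025)&(f[:,1]>.12)&(f[:,1]<.215)&(f[:,0]>-.029)
q=f[b]; print(" bars",len(q),q.min(0),q.max(0))
for y in np.arange(.125,.216,.01):
    k=q[abs(q[:,1]-y)<.005]
    if len(k)>3: print("   y",round(y,3),len(k),np.percentile(k[:,0],[3,97]))
a=cv2.resize(s["img"][165:265,250:420],None,fx=4,fy=4,interpolation=cv2.INTER_CUBIC)
b=cv2.resize(s["img"][150:300,60:400],None,fx=2,fy=2,interpolation=cv2.INTER_CUBIC)[:200]
cv2.imwrite("pics/c2.png",np.vstack([a,b]))
```

```text
tcp [ 0.651  -0.2335  0.0913] frame [ 0.2544 -0.3113] shift [-0.0019  0.0077  0.1137] mm [-1.5  5.8 85.3]
turn units [-0.013 -0.019  0.009]
shift after turn [-0.0016  0.0075  0.1137]
 bars 497 [-0.0289  0.1201] [0.3634 0.2119]
   y 0.125 10 [-0.0087  0.3625]
   y 0.135 67 [-0.026   0.0333]
   y 0.145 64 [-0.028  0.031]
   y 0.155 38 [-0.0284  0.0335]
   y 0.165 68 [-0.0273  0.0322]
   y 0.175 62 [-0.0284  0.034 ]
   y 0.185 33 [-0.0267  0.0333]
   y 0.195 64 [-0.0269  0.0318]
   y 0.205 75 [-0.0276  0.0323]
   y 0.215 16 [-0.0226  0.0308]
```

View pics/c2.png

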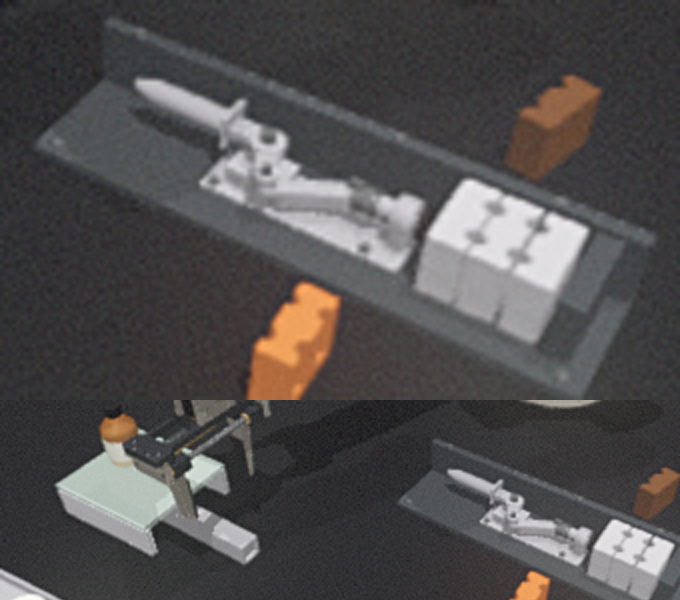

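Emit:
servo_tool(
  steps=[
    [[-0.0003, 0.0015, 0.0227, 0, 0, 0], [-0.0003, 0.0015, 0.0227, 0, 0, 0], [-0.0003, 0.0015, 0.0227, 0, 0, 0], [-0.0003, 0.0015, 0.0227, 0, 0, 0], [-0.0003, 0.0015, 0.0217, 0, 0, 0], [0, 0, 0, 0, 0, 0], [0, 0, 0, 0, 0, 0]],
  ],
)

```text
t: 11.8
eef_pos: [0.6575, -0.2365, 0.0079]
tool_rot: [-0.0, 0.726, 0.688, 0.0]
contact_force: [0.1, 0.1, -0.3]
grip_width: 0.092
grip_force: 0.0
```

Emit:
servo_tool(
  steps=[
    [[0, 0, 0, 0, 0, 0], [0, 0, 0, 0, 0, 0], [0, 0, 0, 0, 0, 0], [0, 0, 0, 0, 0, 0], [0, 0, 0, 0, 0, 0], [0, 0, 0, 0, 0, 0], [0, 0, 0, 0, 0, 0], [0, 0, 0, 0, 0, 0]],
  ],
  fingers=1,
  squeeze=20,
)

```text
t: 12.6
eef_pos: [0.6575, -0.2365, 0.0085]
tool_rot: [-0.0, 0.726, 0.688, 0.001]
contact_force: [-2.7, 0.5, 0.7]
grip_width: 0.0296
grip_force: 1.5
```

Emit:
servo_tool(
  steps=[
    [[0, 0, 0, 0, 0, 0], [0, 0, 0, 0, 0, 0], [0.01, 0, 0, 0, 0, 0], [0.025, 0, 0, 0, 0, 0], [0.03, 0, 0, 0, 0, 0], [0.03, 0, 0, 0, 0, 0], [0.03, 0, 0, 0, 0, 0], [0.03, 0, 0, 0, 0, 0], [0.03, 0, 0, 0, 0, 0], [0.03, 0, 0, 0, 0, 0], [0.02, 0, 0, 0, 0, 0], [0.01, 0, 0, 0, 0, 0]],
  ],
)

```text
t: 13.8
eef_pos: [0.6671, -0.0508, 0.0085]
tool_rot: [-0.0, 0.725, 0.689, 0.001]
contact_force: [-0.7, -0.8, -2.3]
grip_width: 0.0297
grip_force: 20.0
```

Emit:
servo_tool(
  steps=[
    [[0, 0, 0, 0, 0, 0], [0, 0, 0, 0, 0, 0]],
  ],
)

```text
t: 14.0
eef_pos: [0.6673, -0.0531, 0.0085]
tool_rot: [-0.0, 0.726, 0.688, 0.001]
contact_force: [0.2, 1.1, -2.0]
grip_width: 0.0298
grip_force: 20.0
```

Emit:
servo_tool(
  steps=[
    [[0, 0, 0, 0, 0, 0], [0, 0, 0, 0, 0, 0], [0, 0, -0.02, 0, 0, 0], [0, 0, -0.05, 0, 0, 0], [0, 0, -0.05, 0, 0, 0], [0, 0, 0, 0, 0, 0], [0, 0, 0, 0, 0, 0]],
  ],
  fingers=0.3,
)

```text
t: 14.7
eef_pos: [0.6686, -0.0538, 0.1012]
tool_rot: [0.002, 0.726, 0.688, 0.002]
contact_force: [0.3, -0.9, -0.9]
grip_width: 0.0644
grip_force: 0.0
```

```bash
cat >> h.py <<'E'
def tubes(c,z=.03,ylo=-.302,yhi=.06,xlo=.55,xhi=.75,tol=.003):
    C=cloud(c); Z=C[...,2]; X=C[...,0]; Y=C[...,1]
    m=(c["z_map"]>0)&(abs(Z-z)<tol)&(Y>ylo)&(Y<yhi)&(X>xlo)&(X<xhi)
    k,l,stt,_=cv2.connectedComponentsWithStats(cv2.morphologyEx(m.astype(np.uint8),cv2.MORPH_CLOSE,np.ones((5,5))))
    i=1+stt[1:,4].argmax(); q=C[(l==i)&m][:,:2]; rc=cv2.minAreaRect(q.astype(np.float32))
    v=cv2.fitLine(q.astype(np.float32),cv2.DIST_HUBER,0,.001,.001).ravel(); v=v*np.sign(v[1])*np.array([1,1,np.sign(v[1]),np.sign(v[1])])
    pr=(q-v[2:])@v[:2]; e=np.percentile(pr,[.5,99.5])
    print("tube n",len(q),"rect",np.round(rc[0],4),np.round(rc[1],4),"tail",v[2:]+e[0]*v[:2],"mouth",v[2:]+e[1]*v[:2],"dyaw",np.arctan2(v[1],v[0])-np.pi/2)
E
python3 - <<'E'
from h import *
np.set_printoptions(precision=4,suppress=True)
go([.6565,-.235,.1],-.053)
for n in("scene","top"):
    s=snapshot(n); np.savez(n+"2.npz",**s); tubes(s)
E
```

```text
tcp [ 0.6686 -0.0538  0.1012] frame [ 0.2578 -0.1308] shift [-0.2421 -0.0032  0.0016] mm [-181.6   -2.4    1.2]
turn units [ 0.035  0.001 -0.003]
shift after turn [-0.2421 -0.0033  0.0016]
tube n 877 rect [ 0.6637 -0.1446] [0.2814 0.0341] tail [ 0.6578 -0.2831] mouth [ 0.6719 -0.0051] dyaw -0.05065126795154118
tube n 291 rect [ 0.6583 -0.1894] [0.1858 0.0328] tail [ 0.6554 -0.2817] mouth [ 0.6619 -0.0997] dyaw -0.03580887596346671
```

Emit:
servo_tool(
  steps=[
    [[-0.044, -0.0004, 0, 0, 0, 0], [-0.044, -0.0004, 0, 0, 0, 0], [-0.044, -0.0004, 0, 0, 0, 0], [-0.044, -0.0004, 0, 0, 0, 0], [-0.044, -0.0004, 0, 0, 0, 0], [0, 0, 0.03, 0, 0, 0], [0, 0, 0, 0, 0, 0], [0, 0, 0, 0, 0, 0], [0, 0, 0, 0, 0, 0]],
  ],
)

```text
t: 15.7
eef_pos: [0.6573, -0.217, 0.0762]
tool_rot: [-0.0, 0.725, 0.688, 0.001]
contact_force: [-0.3, -0.5, 0.1]
grip_width: 0.0643
grip_force: 0.0
```

Run:
```python
from h import *
go([.659,-.2195,.006],-.0507)
```

```text
tcp [ 0.6573 -0.217   0.0762] frame [ 0.2594 -0.2943] shift [-0.0033  0.0024  0.0937] mm [-2.5  1.8 70.2]
turn units [ 0.006 -0.007 -0.009]
shift after turn [-0.0032  0.0025  0.0937]
```

Emit:
servo_tool(
  steps=[
    [[-0.0008, 0.0006, 0.0234, 0, 0, 0], [-0.0008, 0.0006, 0.0234, 0, 0, 0], [-0.0008, 0.0006, 0.0234, 0, 0, 0], [-0.0008, 0.0006, 0.0224, 0, 0, 0], [0, 0, 0, 0, 0, 0], [0, 0, 0, 0, 0, 0]],
  ],
)

```text
t: 16.3
eef_pos: [0.6585, -0.2201, 0.0057]
tool_rot: [-0.001, 0.726, 0.688, 0.0]
contact_force: [0.4, -0.7, 0.9]
grip_width: 0.0643
grip_force: 0.0
```

Emit:
servo_tool(
  steps=[
    [[0, 0, 0, 0, 0, 0], [0, 0, 0, 0, 0, 0], [0, 0, 0, 0, 0, 0], [0, 0, 0, 0, 0, 0], [0, 0, 0, 0, 0, 0], [0, 0, 0, 0, 0, 0], [0, 0, 0, 0, 0, 0], [0, 0, 0, 0, 0, 0]],
  ],
  fingers=1,
  squeeze=55,
)

```text
t: 17.1
eef_pos: [0.659, -0.2204, 0.007]
tool_rot: [0.0, 0.726, 0.688, 0.001]
contact_force: [0.2, 0.2, 2.8]
grip_width: 0.0293
grip_force: 55.0
```

Run:
```python
from h import *
go([.659,-.2195,.006],TH)
```

```text
tcp [ 0.659  -0.2204  0.007 ] frame [ 0.2615 -0.2976] shift [ 0.0012 -0.0001  0.0013] mm [ 0.9 -0.1  1. ]
turn units [ 0.01  -0.004  0.19 ]
shift after turn [ 0.0012 -0.0002  0.0013]
```

Emit:
servo_tool(
  steps=[
    [[0, 0, -0.01, 0, 0, 0], [0, 0, -0.02, 0, 0, 0], [0, 0, -0.02, 0, 0, 0.1], [0, 0, -0.02, 0, 0, 0.1], [0, 0, 0, 0, 0, 0], [0, 0, 0, 0, 0, 0], [0, 0, 0, 0, 0, 0]],
  ],
)

```text
t: 17.8
eef_pos: [0.6582, -0.22, 0.0583]
tool_rot: [-0.001, 0.735, 0.678, 0.0]
contact_force: [-0.2, -0.4, -3.3]
grip_width: 0.03
grip_force: 55.0
```

Run:
```python
from h import *
np.set_printoptions(precision=4,suppress=True)
s=snapshot("scene"); C=cloud(s); Z=C[...,2]
m=(s["z_map"]>0)&(Z>.04)&(Z<.12)&(C[...,1]<.02)&(C[...,1]>-.2)&(abs(C[...,0]-.665)<.03)
q=C[m]; q=q[q[:,2]>.05]
for y in np.arange(-.18,.02,.02):
    k=q[abs(q[:,1]-y)<.01]
    if len(k)>5: print(round(y,3),len(k),np.percentile(k[:,2],[50,90,98]),np.median(k[:,0]))
go([*f2w(-.007,-.351),.06],TH)
```

```text
-0.18 105 [0.0803 0.0824 0.0835] 0.6722174818503441
-0.16 103 [0.0796 0.0819 0.0828] 0.6747433396730693
-0.14 105 [0.0795 0.0813 0.0825] 0.6748982938436316
-0.12 105 [0.0797 0.0818 0.0828] 0.676160425867773
-0.1 112 [0.0797 0.0817 0.0824] 0.6780879594159652
-0.08 114 [0.0794 0.0812 0.082 ] 0.6796664988365657
-0.06 118 [0.0791 0.0814 0.0822] 0.6824796398804804
-0.04 120 [0.0792 0.0815 0.0819] 0.6823851202342877
-0.02 142 [0.0789 0.0812 0.0822] 0.6824286322738844
-0.0 87 [0.0674 0.0806 0.0815] 0.6754525149620245
tcp [ 0.6581 -0.2199  0.058 ] frame [ 0.2605 -0.2972] shift [-0.0722 -0.3565 -0.0025] mm [ -54.2 -267.4   -1.9]
turn units [-0.005 -0.011 -0.011]
shift after turn [-0.0717 -0.3566 -0.0027]
```

Emit:
servo_tool(
  steps=[
    [[-0.0072, -0.0357, 0, 0, 0, 0], [-0.0072, -0.0357, 0, 0, 0, 0], [-0.0072, -0.0357, 0, 0, 0, 0], [-0.0072, -0.0357, 0, 0, 0, 0], [-0.0072, -0.0357, 0, 0, 0, 0], [-0.0072, -0.0357, 0, 0, 0, 0], [-0.0072, -0.0357, 0, 0, 0, 0], [-0.0072, -0.0357, 0, 0, 0, 0], [-0.0072, -0.0357, 0, 0, 0, 0], [-0.0072, -0.0357, 0, 0, 0, 0], [0, 0, 0, 0, 0, 0]],
  ],
)

```text
t: 18.95
eef_pos: [0.3848, -0.2517, 0.0577]
tool_rot: [-0.001, 0.736, 0.677, 0.0]
contact_force: [0.3, 0.3, -4.0]
grip_width: 0.0296
grip_force: 55.0
```

Emit:
servo_tool(
  steps=[
    [[0, 0, 0.01, 0, 0, 0], [0, 0, 0.01, 0, 0, 0], [0, 0, 0.008, 0, 0, 0], [0, 0, 0, 0, 0, 0], [0, 0, 0, 0, 0, 0]],
  ],
)

```text
t: 19.45
eef_pos: [0.3878, -0.2522, 0.0374]
tool_rot: [-0.0, 0.735, 0.678, 0.001]
contact_force: [-0.1, 0.8, -2.9]
grip_width: 0.0294
grip_force: 55.0
```

```bash
cat > rel.py <<'E'
from h import *
import sys
np.set_printoptions(precision=4,suppress=True)
go([*f2w(-.007,-.351),.037],TH)
S={n:snapshot(n) for n in("scene","top")}
for n,c in S.items():
    np.savez(n+sys.argv[1]+".npz",**c)
    C=cloud(c); C=C[c["z_map"]>0]; f=w2f(C); Z=C[:,2]
    for nm,ylo,yhi,zlo in(("rod",-.098,-.045,.047),("tube",-.31,-.15,.054)):
        m=(f[:,1]>ylo)&(f[:,1]<yhi)&(abs(f[:,0]+.007)<.019)&(Z>zlo)&(Z<.068); q=f[m]; z=Z[m]
        for a,b in np.array_split(np.linspace(ylo,yhi,7).repeat(2)[1:-1],6):
            k=(q[:,1]>=a)&(q[:,1]<b)
            if k.sum()>4: print(n,nm,"y %.3f n %d x[5,50,95] %s z[50,90] %s"%((a+b)/2,k.sum(),np.percentile(q[k,0],[5,50,95]),np.percentile(z[k],[50,90])))
    m=(f[:,1]<-.1)&(f[:,1]>-.3)&(abs(f[:,0]+.007)<.012)&(Z>.056)&(Z<.064); print(n,"mouth y",np.percentile(f[m,1],[98,99.5,100]) if m.any() else None)
a=cv2.resize(S["scene"]["img"][150:250,240:360],None,fx=5,fy=5,interpolation=cv2.INTER_CUBIC)
cv2.imwrite(f"pics/r{sys.argv[1]}.png",a)
E
python3 rel.py 3
```

```text
tcp [ 0.3878 -0.2522  0.0374] frame [-0.0064 -0.3508] shift [-0.0003 -0.0008  0.0005] mm [-0.2 -0.6  0.4]
turn units [ 0.004 -0.01  -0.007]
shift after turn [-0.0003 -0.0008  0.0005]
scene rod y -0.094 n 10 x[5,50,95] [-0.0086 -0.004   0.0006] z[50,90] [0.0519 0.0545]
scene rod y -0.085 n 11 x[5,50,95] [-0.009  -0.0016  0.    ] z[50,90] [0.0519 0.053 ]
scene rod y -0.076 n 12 x[5,50,95] [-0.009  -0.0036  0.0008] z[50,90] [0.0533 0.0541]
scene rod y -0.067 n 12 x[5,50,95] [-0.0078 -0.0013  0.0017] z[50,90] [0.0513 0.0538]
scene rod y -0.058 n 16 x[5,50,95] [-0.0108 -0.0039  0.0014] z[50,90] [0.0513 0.0543]
scene rod y -0.049 n 11 x[5,50,95] [-0.0099 -0.0029  0.0004] z[50,90] [0.0513 0.0526]
scene tube y -0.297 n 57 x[5,50,95] [-0.0186  0.0001  0.0102] z[50,90] [0.0599 0.0616]
scene tube y -0.270 n 59 x[5,50,95] [-0.0197 -0.0039  0.0101] z[50,90] [0.0594 0.0614]
scene tube y -0.243 n 58 x[5,50,95] [-0.0188 -0.0024  0.0106] z[50,90] [0.0594 0.061 ]
scene tube y -0.217 n 58 x[5,50,95] [-0.0199 -0.0023  0.0102] z[50,90] [0.0596 0.0607]
scene tube y -0.190 n 62 x[5,50,95] [-0.0191 -0.0017 
[... 512 characters left out ...]
8 n 13 x[5,50,95] [-0.0173 -0.0123 -0.0044] z[50,90] [0.0529 0.0555]
top rod y -0.049 n 11 x[5,50,95] [-0.0153 -0.007  -0.0032] z[50,90] [0.0537 0.0607]
top tube y -0.297 n 18 x[5,50,95] [-0.007   0.0029  0.0072] z[50,90] [0.062  0.0632]
top tube y -0.270 n 56 x[5,50,95] [-0.0188 -0.0063  0.0048] z[50,90] [0.0595 0.0632]
top tube y -0.243 n 70 x[5,50,95] [-0.0206 -0.0073  0.0055] z[50,90] [0.0602 0.0634]
top tube y -0.217 n 72 x[5,50,95] [-0.0212 -0.0081  0.0046] z[50,90] [0.0601 0.0635]
top tube y -0.190 n 67 x[5,50,95] [-0.022  -0.0086  0.0047] z[50,90] [0.0604 0.0653]
top tube y -0.163 n 71 x[5,50,95] [-0.0222 -0.0092  0.0048] z[50,90] [0.06   0.0648]
top mouth y [-0.1372 -0.1348 -0.1345]
```

View pics/r3.png

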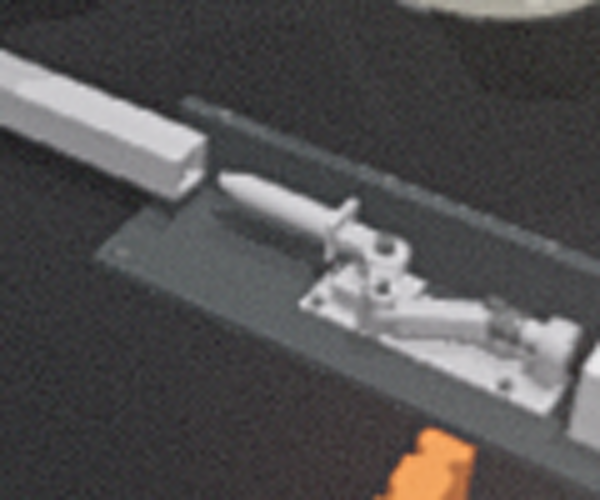

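Emit:
servo_tool(
  steps=[
    [[0.004, -0.0007, 0, 0, 0, 0], [0.008, -0.0007, 0, 0, 0, 0], [0.008, 0, 0, 0, 0, 0], [0.008, 0, 0, 0, 0, 0], [0.008, 0, 0, 0, 0, 0], [0.008, 0, 0, 0, 0, 0], [0.006, 0, 0, 0, 0, 0], [0.003, 0, 0, 0, 0, 0], [0, 0, 0, 0, 0, 0], [0, 0, 0, 0, 0, 0]],
  ],
)

```text
t: 20.55
eef_pos: [0.3898, -0.2129, 0.0379]
tool_rot: [0.0, 0.735, 0.678, 0.001]
contact_force: [0.1, 0.2, -2.2]
grip_width: 0.0295
grip_force: 55.0
```

Run:
```python
from h import *
go([*f2w(-.0075,-.251),.037],TH); st=state(); print(st["contact_force"].round(2),st["wrist_torque"].round(3))
```

```text
tcp [ 0.3898 -0.2129  0.0379] frame [-0.0075 -0.3115] shift [ 0.0807 -0.0002  0.0012] mm [60.5 -0.1  0.9]
turn units [ 0.009 -0.004 -0.011]
shift after turn [ 0.0807 -0.      0.0012]
[ 0.12  0.16 -2.16] [-0.309  0.106  0.026]
```

Emit:
servo_tool(
  steps=[
    [[0.004, 0, 0, 0, 0, 0], [0.008, 0, 0.0004, 0, 0, 0], [0.008, 0, 0.0004, 0, 0, 0], [0.008, 0, 0, 0, 0, 0], [0.008, 0, 0, 0, 0, 0], [0.008, 0, 0, 0, 0, 0], [0.006, 0, 0, 0, 0, 0], [0.004, 0, 0, 0, 0, 0], [0, 0, 0, 0, 0, 0], [0, 0, 0, 0, 0, 0]],
  ],
)

```text
t: 21.55
eef_pos: [0.3931, -0.1725, 0.0373]
tool_rot: [0.0, 0.735, 0.678, 0.001]
contact_force: [-0.0, -1.2, -2.5]
grip_width: 0.0294
grip_force: 55.0
```

Run:
```python
from h import *
go([*f2w(-.0075,-.251),.037],TH); st=state(); print(st["contact_force"].round(2),st["wrist_torque"].round(3))
```

```text
tcp [ 0.3931 -0.1725  0.0373] frame [-0.0074 -0.2709] shift [ 0.0266 -0.0001  0.0004] mm [19.9 -0.1  0.3]
turn units [ 0.008 -0.004 -0.01 ]
shift after turn [ 0.0266 -0.0001  0.0004]
[-0.04 -1.21 -2.46] [-0.298  0.061 -0.003]
```

Emit:
servo_tool(
  steps=[
    [[0.006, 0, 0, 0, 0, 0], [0.006, 0, 0, 0, 0, 0], [0.005, 0, 0, 0, 0, 0], [0.003, 0, 0, 0, 0, 0], [0.002, 0, 0, 0, 0, 0], [0.002, 0, 0, 0, 0, 0], [0, 0, 0, 0, 0, 0], [0, 0, 0, 0, 0, 0]],
  ],
)

```text
t: 22.35
eef_pos: [0.3945, -0.1545, 0.0373]
tool_rot: [0.0, 0.735, 0.678, 0.001]
contact_force: [0.2, -0.3, -3.0]
grip_width: 0.0295
grip_force: 55.0
```

Emit:
servo_tool(
  steps=[
    [[0.002, 0, 0, 0, 0, 0], [0.002, 0, 0, 0, 0, 0], [0, 0, 0, 0, 0, 0]],
  ],
)

```text
t: 22.65
eef_pos: [0.3953, -0.1531, 0.0379]
tool_rot: [0.002, 0.735, 0.678, -0.0]
contact_force: [-0.5, -4.3, -2.4]
grip_width: 0.0295
grip_force: 55.0
```

Run:
```python
from h import *
go([*f2w(-.0075,-.251),.037],TH); st=state(); print(st["contact_force"].round(2),st["wrist_torque"].round(3))
```

```text
tcp [ 0.3953 -0.1531  0.0379] frame [-0.0068 -0.2514] shift [ 0.0005 -0.001   0.0012] mm [ 0.4 -0.7  0.9]
turn units [ 0.018  0.019 -0.005]
shift after turn [ 0.0005 -0.001   0.0012]
[-0.52 -4.25 -2.44] [-1.14   0.231  0.093]
```

Contact begins, about where the shoulder is expected. Press a little more and confirm by view.

Emit:
servo_tool(
  steps=[
    [[0.002, 0, 0, 0, 0, 0], [0.002, 0, 0, 0, 0, 0], [0, 0, 0, 0, 0, 0]],
  ],
)

```text
t: 22.95
eef_pos: [0.3964, -0.153, 0.039]
tool_rot: [0.005, 0.734, 0.679, -0.002]
contact_force: [-3.4, -15.9, -2.5]
grip_width: 0.0293
grip_force: 55.0
```

Run:
```python
from h import *
np.set_printoptions(precision=4,suppress=True)
go([*f2w(-.0075,-.251),.037],TH); st=state(); print(st["contact_force"].round(2),st["wrist_torque"].round(3))
s=snapshot("scene"); t=snapshot("top")
a=cv2.resize(s["img"][150:250,240:360],None,fx=5,fy=5,interpolation=cv2.INTER_CUBIC); cv2.imwrite("pics/r4.png",a)
for c in(s,t):
    C=cloud(c); C=C[c["z_map"]>0]; f=w2f(C); Z=C[:,2]
    m=(f[:,1]<-.0)&(f[:,1]>-.2)&(abs(f[:,0]+.007)<.014)&(Z>.0575)&(Z<.064); q=f[m]
    for y in np.arange(-.06,-.0,.004): print(round(y,3),(abs(q[:,1]-y)<.002).sum(),end=" | ")
    print()
```

```text
tcp [ 0.3964 -0.153   0.039 ] frame [-0.0057 -0.2513] shift [ 0.0004 -0.0025  0.0026] mm [ 0.3 -1.8  2. ]
turn units [0.033 0.063 0.007]
shift after turn [ 0.0004 -0.0025  0.0026]
[ -3.36 -15.86  -2.45] [-2.73   0.598  0.304]
-0.06 8 | -0.056 8 | -0.052 7 | -0.048 8 | -0.044 8 | -0.04 11 | -0.036 6 | -0.032 8 | -0.028 0 | -0.024 0 | -0.02 0 | -0.016 0 | -0.012 0 | -0.008 0 | -0.004 1 | 
-0.06 7 | -0.056 9 | -0.052 5 | -0.048 5 | -0.044 7 | -0.04 6 | -0.036 6 | -0.032 6 | -0.028 0 | -0.024 0 | -0.02 0 | -0.016 0 | -0.012 0 | -0.008 0 | -0.004 2 |
```

View pics/r4.png

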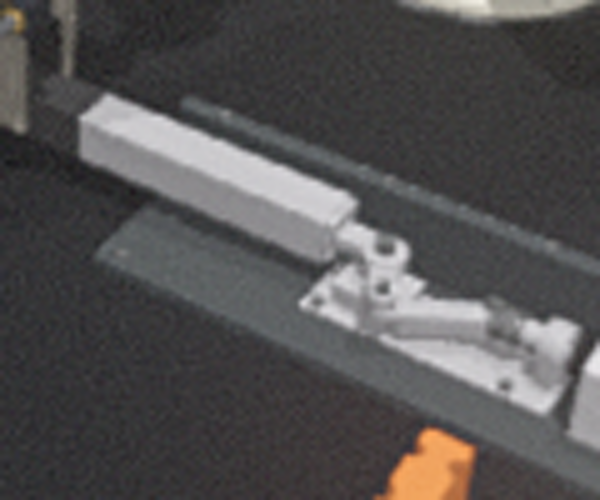

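Emit:
servo_tool(
  steps=[
    [[-0.002, 0, 0, 0, 0, 0], [0.0001, 0.0117, 0, 0, 0, -0.25], [0.0001, 0.0234, 0, 0, 0, -0.5], [0.0001, 0.0234, 0, 0, 0, -0.5], [0.0001, 0.0234, 0, 0, 0, -0.5], [0.0001, 0.0117, 0, 0, 0, -0.25], [0, 0, 0, 0, 0, 0]],
  ],
)

```text
t: 23.75
eef_pos: [0.4647, -0.1506, 0.0377]
tool_rot: [0.001, 0.632, 0.775, -0.002]
contact_force: [-5.9, -12.2, -1.1]
grip_width: 0.0297
grip_force: 55.0
```

```bash
cat > arc.py <<'E'
from h import *
st,r=tool(); y=r.apply([0,1,0]); th=np.arctan2(y[1],y[0])-TH; p=w2f(st["eef_pos"])
c,s_=np.cos(th),np.sin(th); h=np.array([c*p[0]+s_*p[1],-s_*p[0]+c*p[1]])
F=r.inv().apply(st["contact_force"])
print("t",st["t"],"th tool %.3f"%th,"pos angle %.3f"%(np.arctan2(p[1],p[0])-np.arctan2(-.251,-.0075)),"radius %.4f"%np.hypot(*p),"in handle axes",h.round(4),"z",st["eef_pos"][2].round(4),"F tool",F.round(1),"M",r.inv().apply(st["wrist_torque"]).round(2),st["grip_width"],st["grip_force"])
E
python3 arc.py
```

```text
t 23.75 th tool 0.281 pos angle 0.280 radius 0.2512 in handle axes [-0.0078 -0.2511] z 0.0377 F tool [-10.8  -8.3   1.2] M [ 1.72 -1.97 -0.3 ] 0.029695885673010736 55.016387701034546
```

Emit:
servo_tool(
  steps=[
    [[0.0001, 0.0175, 0, 0, 0, -0.375], [0.0001, 0.0234, 0, 0, 0, -0.5], [0.0001, 0.0234, 0, 0, 0, -0.5], [0.0001, 0.0234, 0, 0, 0, -0.5], [0.0001, 0.0175, 0, 0, 0, -0.375], [0, 0, 0, 0, 0, 0]],
  ],
)

```text
t: 24.35
eef_pos: [0.5376, -0.1261, 0.0372]
tool_rot: [-0.0, 0.502, 0.865, -0.004]
contact_force: [-9.7, -18.2, 0.1]
grip_width: 0.0296
grip_force: 55.4
```

```bash
python3 arc.py
```

```text
t 24.35 th tool 0.599 pos angle 0.587 radius 0.2513 in handle axes [-0.0104 -0.2511] z 0.0372 F tool [-11.  -17.4   0.1] M [ 3.17 -1.7  -1.18] 0.02957941174183124 55.44803023338318
```

Emit:
servo_tool(
  steps=[
    [[0.0001, 0.0175, 0, 0, 0, -0.375], [0.0001, 0.0234, 0, 0, 0, -0.5], [0.0001, 0.0234, 0, 0, 0, -0.5], [0.0001, 0.0234, 0, 0, 0, -0.5], [0.0001, 0.0234, 0, 0, 0, -0.5], [0.0001, 0.0234, 0, 0, 0, -0.5], [0.0001, 0.0175, 0, 0, 0, -0.375], [0, 0, 0, 0, 0, 0]],
  ],
)

```text
t: 25.15
eef_pos: [0.6248, -0.0507, 0.0375]
tool_rot: [0.0, 0.294, 0.956, -0.003]
contact_force: [-3.0, -10.7, -1.9]
grip_width: 0.0296
grip_force: 55.8
```

```bash
python3 arc.py
```

```text
t 25.15 th tool 1.052 pos angle 1.051 radius 0.2509 in handle axes [-0.0079 -0.2508] z 0.0375 F tool [ -3.6 -10.5   1.9] M [ 1.94 -0.71 -1.47] 0.029627099884082474 55.81670880317688
```

Emit:
servo_tool(
  steps=[
    [[0.0001, 0.0175, 0, 0, 0, -0.375], [0.0001, 0.0234, 0, 0, 0, -0.5], [0.0001, 0.0234, 0, 0, 0, -0.5], [0.0001, 0.0146, 0, 0, 0, -0.3125], [0, 0, 0, 0, 0, 0], [0, 0, 0, 0, 0, 0]],
  ],
)

```text
t: 25.75
eef_pos: [0.6539, 0.0027, 0.0376]
tool_rot: [0.001, 0.184, 0.983, 0.0]
contact_force: [2.7, -0.8, -3.0]
grip_width: 0.0296
grip_force: 55.0
```

```bash
python3 arc.py
```

```text
t 25.75 th tool 1.280 pos angle 1.294 radius 0.2504 in handle axes [-0.0041 -0.2504] z 0.0376 F tool [-2.8  0.2  3. ] M [-0.02 -0.52 -0.02] 0.029618308246684308 54.99649465084076
```

Emit:
servo_tool(
  steps=[
    [[0, 0.006, 0, 0, 0, -0.125], [0, 0.004, 0, 0, 0, -0.1], [0, 0, 0, 0, 0, 0], [0, 0, 0, 0, 0, 0]],
  ],
)

```text
t: 26.15
eef_pos: [0.6562, 0.0094, 0.0375]
tool_rot: [0.0, 0.168, 0.986, 0.0]
contact_force: [1.6, -2.5, -2.8]
grip_width: 0.0294
grip_force: 55.0
```

```bash
python3 arc.py
```

```text
t 26.15 th tool 1.313 pos angle 1.322 radius 0.2501 in handle axes [-0.0051 -0.25  ] z 0.0375 F tool [-2.4 -1.8  2.8] M [ 0.49 -0.55 -0.26] 0.02935435212598186 55.01299202442169
```

Emit:
servo_tool(
  steps=[
    [[0, 0.003, 0, 0, 0, -0.05], [0, 0, 0, 0, 0, 0]],
  ],
)

```text
t: 26.35
eef_pos: [0.6568, 0.0111, 0.0374]
tool_rot: [0.0, 0.164, 0.986, -0.001]
contact_force: [0.2, -6.5, -3.2]
grip_width: 0.0299
grip_force: 55.0
```

```bash
python3 arc.py
python3 - <<'E'
from h import *
np.set_printoptions(precision=4,suppress=True)
s=snapshot("scene"); 
a=cv2.resize(s["img"][150:280,230:420],None,fx=4,fy=4,interpolation=cv2.INTER_CUBIC); cv2.imwrite("pics/r5.png",a)
C=cloud(s); C=C[s["z_map"]>0]; f=w2f(C); Z=C[:,2]
m=(abs(Z-.0605)<.003)&(f[:,0]>.05)&(f[:,0]<.18)&(f[:,1]<.02)&(f[:,1]>-.12); q=f[m].astype(np.float32); v=cv2.fitLine(q,cv2.DIST_HUBER,0,.001,.001).ravel(); print(len(q),"handle angle",np.pi/2+np.arctan2(v[1],v[0])if v[0]>0 else np.pi/2+np.arctan2(-v[1],-v[0]),cv2.minAreaRect(q))
b=(abs(Z-.06)<.0025)&(f[:,1]>.12)&(f[:,1]<.225)&(f[:,0]>-.029)&(f[:,0]<.1); q=f[b]; print("bars",np.percentile(q,[1,99],axis=0))
E
```

```text
t 26.35 th tool 1.321 pos angle 1.329 radius 0.2500 in handle axes [-0.0053 -0.2499] z 0.0374 F tool [-2.3 -6.   3.2] M [ 1.   -0.5  -0.37] 0.029914695229887017 55.029314160346985
274 handle angle 1.3389992 ((0.096748486161232, -0.03126271814107895), (0.030991829931735992, 0.09678062796592712), 75.43734741210938)
bars [[-0.0281  0.1412]
 [ 0.0368  0.2242]]
```

View pics/r5.png

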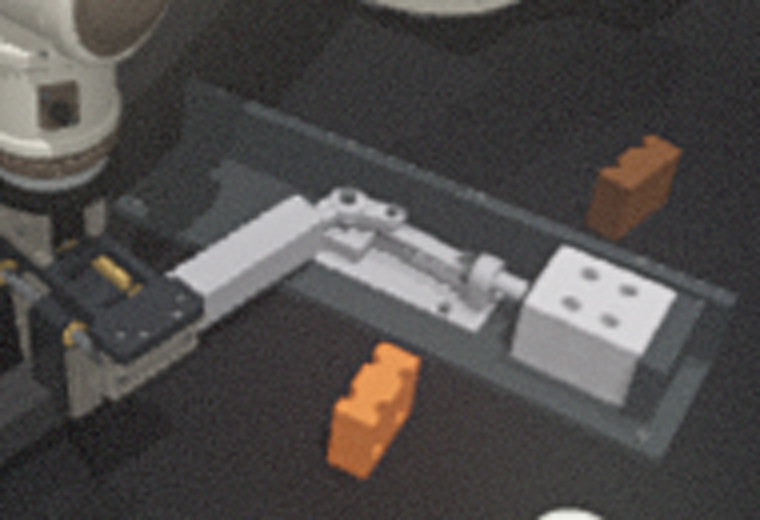

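Emit:
servo_tool(
  steps=[
    [[0, -0.004, 0, 0, 0, 0], [0, 0, 0, 0, 0, 0], [0, 0, 0, 0, 0, 0]],
  ],
)

```text
t: 26.7
eef_pos: [0.6564, 0.0096, 0.0377]
tool_rot: [0.001, 0.165, 0.986, 0.001]
contact_force: [1.5, -1.9, -2.8]
grip_width: 0.0295
grip_force: 55.0
```

Emit:
servo_tool(
  steps=[
    [[0, 0, 0, 0, 0, 0], [0, 0, 0, 0, 0, 0], [0, 0, 0, 0, 0, 0], [0, 0, 0, 0, 0, 0], [0, 0, 0, 0, 0, 0]],
  ],
  fingers=0.4,
)

```text
t: 27.2
eef_pos: [0.6562, 0.0093, 0.0378]
tool_rot: [0.0, 0.165, 0.986, 0.0]
contact_force: [-0.4, -0.1, -0.4]
grip_width: 0.0552
grip_force: 0.0
```

Emit:
servo_tool(
  steps=[
    [[0, 0, -0.01, 0, 0, 0], [0, 0, -0.03, 0, 0, 0], [0, 0, -0.05, 0, 0, 0], [0, 0, -0.05, 0, 0, 0], [0, 0, -0.05, 0, 0, 0], [0, 0, 0, 0, 0, 0], [0, 0, 0, 0, 0, 0], [0, 0, 0, 0, 0, 0]],
  ],
)

```text
t: 28.0
eef_pos: [0.6551, 0.0093, 0.1786]
tool_rot: [-0.001, 0.165, 0.986, 0.0]
contact_force: [0.5, -0.0, -0.8]
grip_width: 0.0553
grip_force: 0.0
```

```bash
python3 arc.py
python3 - <<'E'
from h import *
np.set_printoptions(precision=4,suppress=True)
s=snapshot("scene"); t=snapshot("top")
cv2.imwrite("pics/r6.png",cv2.resize(s["img"][130:345,80:420],None,fx=2.3,fy=2.3,interpolation=cv2.INTER_CUBIC))
for c in(s,t):
    C=cloud(c); C=C[c["z_map"]>0]; f=w2f(C); Z=C[:,2]
    m=(Z>.05)&(Z<.068)&(f[:,0]>.05)&(f[:,0]<.3)&(f[:,1]<.03)&(f[:,1]>-.12); q=f[m].astype(np.float32); v=cv2.fitLine(q,cv2.DIST_HUBER,0,.001,.001).ravel(); print(len(q),"handle angle",np.pi/2+np.arctan(v[1]/v[0]))
    h=np.array([np.cos(1.32-np.pi/2),np.sin(1.32-np.pi/2)]); n=(Z>.054)&(Z<.066)&(abs(f@np.array([-h[1],h[0]])+.0)<.02)&(f@h>.0)&(f@h<.36); print("tube radial extent",np.percentile((f@h)[n],[1,99]))
    b=(abs(Z-.06)<.0025)&(f[:,1]>.12)&(f[:,1]<.225)&(f[:,0]>-.029)&(f[:,0]<.1); q=f[b]; print("bars",np.percentile(q,[1,99],axis=0))
E
```

```text
t 28.0 th tool 1.320 pos angle 1.320 radius 0.2490 in handle axes [-0.0073 -0.2489] z 0.1786 F tool [-0.5  0.1  0.8] M [0.03 0.   0.03] 0.0552897998475611 0.0
347 handle angle 1.1806661
tube radial extent [0.0022 0.1256]
bars [[-0.0285  0.1412]
 [ 0.0359  0.2241]]Traceback (most recent call last):
  File "<stdin>", line 7, in <module>
cv2.error: OpenCV(4.12.0) /io/opencv/modules/imgproc/src/linefit.cpp:50: error: (-215:Assertion failed) count > 0 in function 'fitLine2D_wods'
```

View pics/r6.png

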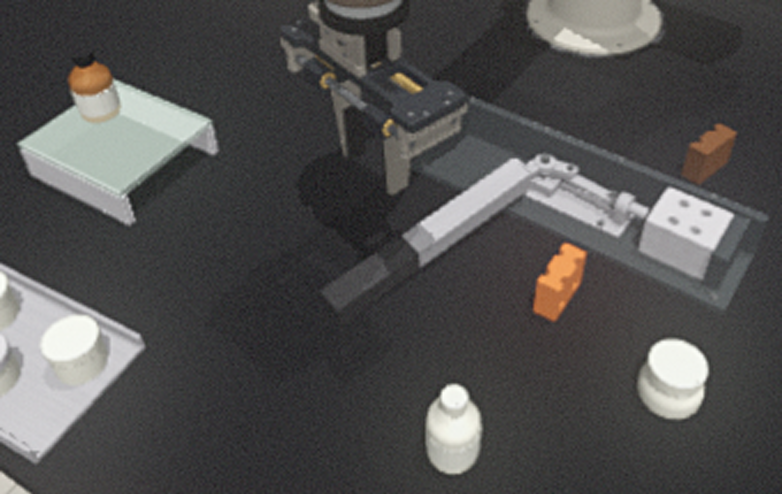

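```bash
python3 -c "
from workcell import *
print(sign_off())"
```

```text
the job is handed in; nothing more can be done
None
```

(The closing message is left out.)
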